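Third hand for a tackle-box handle

TASK

Pick up the loose grey carry handle and seat it on the near end of the open tackle box: its two feet resting on the little ledge, between the two end ribs, with their backs flat against the wall. Press it there with a steady push of about 10 N (keep it between 6 and 15 N, and never push harder than 20 N) so that I can screw it on from inside the box, and finish the program while still gripping and pressing it. Leave the fly case, the label maker and the screwdriver where they are.

Things in the scene. Friction and masses are not known exactly. Their poses are not given: they have to be found in the camera images.
- handle: Grey plastic U-shaped carry handle lying level on the table, 130 wide (y) x 62 deep (x) x 28 mm tall, about 0.1 kg. Origin: midway between its two feet, in the plane of their flat backs, at the underside; x points out of the backs (the way to press), z up. Feet: plates 30 wide x 28 tall x 8 mm thick at y = +-50 mm. Grip bar and legs: see bar.
- bar (a point): Centre of the handle's grip bar, 55 mm from the plane of the feet's backs (towards -x) and 13 mm above the underside; axes as handle. The bar runs along y, 14 mm thick (x), 116 mm long, 26 mm tall. Legs 14 mm wide at y = +-50 mm lead to the feet: 86 mm free between them, and 40 mm free between the bar and the feet's fronts.
- cradle: Plywood cradle fixed to the table under the open black tackle box (220 long, 200 wide, rim 70 mm above the table). Origin: on the table below the middle of the near wall's outer face, box at rest; x points level into the box, square to that wall; y along it. The clear lid stands open, up to 205 mm high and 240 mm out from the middle on the +y side, from 30 mm behind the near wall.
- seat (a point): Midpoint of the line where the top of the ledge meets the outer face of the box's near wall, 26 mm above the table; moves with the box; axes as cradle. Ledge: 156 mm long (y), sticks out 14 mm (-x), 6 mm thick. On its ends stand ribs 30 mm tall, sticking out 10 mm, 140 mm clear between them. Flat wall to 44 mm above. A seated handle has its origin and axes here.
- box (a joint): How far the box is pushed back along x on the cradle's slide, in m: 0 at rest, end of travel 0.025. Two springs resist with 1 N per mm (slide friction about 0.2 N), so 0.010 means a push of 10 N.
- fly_case: A bystander: closed beige fly case, 75 x 110 x 28 mm (x, y, z), loose on the table. Origin: centre of its underside.
- label_maker: A bystander: violet label maker with keys, 130 x 170 x 50 mm, loose on the table. Origin: centre of its underside.
- screwdriver: A bystander: a screwdriver lying loose on the table along its x axis, handle to -x, about 200 mm long. Origin: underneath its middle.
There are look-alikes about, which are no part of the job. What is shaped like the handle but pink, red or yellow is not meant.

How it is judged:
On the way, in this order (a step that is already met when the one before it is completed fails the run):
1. the handle is lifted off the table in the fingers (height (world z) of handle above 0.012 m and contact force between the fingers and handle above 2 N and value of joint box below 0.003 m), for 0.2 s.
2. the handle is seated and pressed with 6 to 15 N (x of handle in the frame of seat between -0.005 and 0.005 m and y of handle in the frame of seat between -0.008 and 0.008 m and z of handle in the frame of seat between -0.005 and 0.005 m and angle between the x axis of handle and the x axis of seat, either way round below 0.07 rad and angle between handle's own z axis and vertical below 0.09 rad and value of joint box between 0.006 and 0.015 m and contact force between handle and cradle between 4 and 25 N and contact force between the fingers and handle above 2 N and contact force between each of the fingers, the arm and cradle below 0.5 N), for 0.5 s.
At the end, for the whole second after the job is handed in: The handle, still gripped and at rest, sits at seat within 5 mm (8 mm sideways), square within 0.07 rad, level within 0.09 rad, and the handle alone (fingers and arm clear of box and cradle) pushes the box back 6 to 15 mm (6 to 15 N), total handle-to-box force under 25 N (all of step 2 and linear speed of handle below 0.02 m/s); the arm keeps its last pose, push and grip.
It fails at once if the box is pushed with more than 20 N (value of joint box above 0.02 m).
It fails at once if the fly case, label maker or screwdriver is shifted by more than 25 mm (distance of any of fly_case, label_maker, screwdriver from where it was at the start of the episode above 0.025 m).
It also fails if it takes over 58 s, if anything falls off the work surface, if the arm or the gripper's body presses on something with over 40 N, if the wrist force passes 120 N, or if a joint passes its speed limit or range.

ROBOT

A 6-joint arm with a two-finger parallel gripper is mounted at the origin on the work surface. World frame = base frame: x ahead of the robot, y to its left, z up, the work surface at z = 0. Lengths are in m, angles in rad, forces in N, time in s.
With the tool pointing down it reaches from about 0.375 to 0.975 m from the base axis. Payload 3.8 kg.
Tool frame: the origin (TCP) lies between the finger pads; the fingertips stand 8 mm ahead of it and the grasp point (between the pads) lies 11 mm behind it (tcp_to_tips is the distance from the TCP to the fingertips, in m); z points along the fingers, y is the line along which they close (so a half turn about z gives the same grasp; the last joint's range is limited). The gripper opens to 85 mm and grips with 20 to 120 N. Pads are 22 mm wide; open, the fingers measure 114 mm over their backs; the gripper's body (76 mm by 85 mm) begins 54 mm behind the grasp point. The pads swing forward as they close: fully open they stand 13 mm farther back than shut.
Start: joints at [1.162, 0.264, 1.604, -0, 1.274, -0.037], TCP at [0.245, 0.629, 0.219] pointing down, gripper open.
Joint ranges: [-2.63, 2.63], [-0.94, 2.18], [0.31, 2.57], [-1.31, 4.45], [0, 2.66], [-2.55, 2.55]. Speed limits (rad/s): [2.57, 2.57, 3.14, 3.14, 3.14, 3.14].

INTERFACE

Orientations are given as a rotation vector (axis times angle).
In Python, from workcell import * gives the robot as it stands.
- The arm moves only by the tool move_arm, never from a script. Its argument "series" is one flat list of numbers, 7 for each row, row after row: the finger opening in cm, from 0 to 8.54, then the shift along the tool's x, y, z in cm, then the turn, a rotation vector about the tool's x, y, z in degrees. A call has 1 to 5 rows; each row shifts and turns the commanded pose from where the row before left it, along the tool's axes as they then stand; what a row does not reach is not made up. A row lasts 1/8 s, in which the tool goes at most 62.5 mm and 10.7 degrees, less where a joint would pass 70% of its speed; a pose out of reach is approached as far as the arm can. A call is refused whole if a number of a shift passes 6.25 or a number of a turn 10.7, either way. A call with a gripper value outside its range is refused whole. The fingers move at their own pace and stop on an object; "grip_force" is the grip in N (left out, the last holds). Time passes only in rows, so rows that do not move let the fingers close. It gives the time, the measured TCP pose, the force, the opening and the grip force at its end, in the units of the state.
- read_state(): the state, without advancing time (a new reading comes with each control period).
- read_camera(name): name is "scene" or "top" or "wrist"; returns the picture (480x640x3 uint8, red, green, blue); there is no depth.
- calibration(name): a dict with "camera_matrix" (3x3 intrinsics, pixels), "rvec" (rotation vector, rad) and "tvec" (3), from world to camera coordinates, as OpenCV has them. Camera axes: x right, y down, z forward; pixel columns grow to the right and rows downward; lengths in m; the calibration is good to about 2 mm. A picture is of the moment at which its call begins: read the wrist's pose just before it. calibration takes no time and is no camera call; for the wrist camera it gives the pose at the moment of the call.
- finish_job(): hands the job in; it is judged then, once.
The state is a dict: "time": time; "q": joint angles; "joint_vel": joint speeds; "joint_torque": joint torques, N m; "tool_pos": TCP position; "tcp_rot": TCP orientation; "wrist_force": force on the tool from outside, world axes, zero at the start; "torque": the same for the moment, N m; "width": opening from 0.0 (shut) to 1.0 (fully open); "grip_force": force on a finger pad.
Only numpy, scipy, OpenCV 4.12 (cv2) and the standard library are available. Lean on these libraries where they do the work, as an engineer would, in place of code of your own. Each camera call takes 0.05 s, during which the arm holds its last target. There are 200 camera calls.

## Working session

There is one attempt and no reset: what is moved stays moved. The work goes in short steps, Python scripts to look and compute and a tool call to move; the robot and the scene stay as the last step left them, time stands still between calls to the robot, and variables do not carry over. Pictures are saved under pics/ and viewed, at most 10 in all, crops included, and the job is handed in when it is done.

Besides the shell and the picture viewer there is one more tool, called after "Call:" as name(argument=value, ...), one argument or row to a line, values as JSON. move_arm: Moves the arm, as the interface text tells. Its arguments: {"type":"object","properties":{"series":{"type":"array"},"grip_force":{"type":"number"}},"required":["series"]}

```bash
ls; mkdir -p pics; python3 - <<'E'
from workcell import *
import cv2
s=read_state();print(s)
for n in("scene","top"):
    cv2.imwrite(f"pics/{n}0.png",read_camera(n)[:,:,::-1]);print(n,calibration(n))
E
```

```text
pics
{'time': 0.0, 'q': array([ 1.16211388e+00,  2.64773159e-01,  1.60539190e+00, -3.01012067e-05,
        1.27366273e+00, -3.68857790e-02]), 'joint_vel': array([-0.00082755,  0.00074312, -0.00116178, -0.00161524, -0.00019742,
        0.00081684]), 'joint_torque': array([-4.71199382e-04, -5.15112233e+01, -3.67312181e+01, -8.73100589e-05,
        1.29751328e-02,  5.45821069e-05]), 'tool_pos': array([0.24492288, 0.62818712, 0.21783889]), 'tcp_rot': array([-0.5805588 , -3.08700789,  0.00343364]), 'wrist_force': array([-0.53174684,  0.18777274,  0.10838381]), 'torque': array([ 0.01287422, -0.01179149,  0.0045713 ]), 'grip_force': 0.0, 'width': 1.0007661817234867}
scene {'camera_matrix': array([[545.69911467,   0.        , 319.67383799],
       [  0.        , 545.69911467, 231.65477281],
       [  0.        ,   0.        ,   1.        ]]), 'rvec': array([ 2.01142319,  0.88556087, -0.46990891]), 'tvec': array([-0.34754629, -0.12012334,  1.71761971])}
top {'camera_matrix': array([[539.28648994,   0.        , 311.4998011 ],
       [  0.        , 539.28648994, 241.15990179],
       [  0.        ,   0.        ,   1.        ]]), 'rvec': array([ 2.13671194, -2.14037027,  0.14860082]), 'tvec': array([0.02498933, 0.46070812, 1.27114592])}
```

View pics/top0.png

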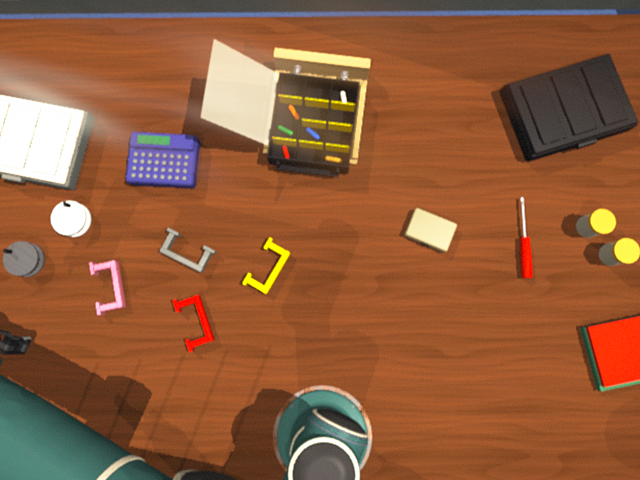

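View pics/scene0.png

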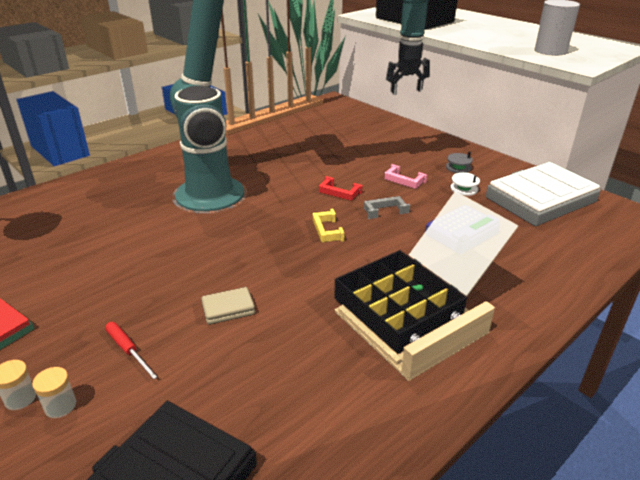

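Top view: U-shapes are grey (187,250), pink (107,287), red (195,322) and yellow (267,266). Only the grey one fits. Its bar is at the lower side of the picture and its feet point up. The box's near wall is at about (308,167), with the lid on the left (+y). I'll check both in enlarged crops.

```bash
cat > h.py <<'E'
import numpy as np, cv2
from workcell import *
def ray(n,u,v,z,c=None):
    c=c or calibration(n);R=cv2.Rodrigues(c["rvec"])[0]
    d=R.T@np.linalg.solve(c["camera_matrix"],[u,v,1.]);o=-R.T@c["tvec"]
    return o+d*(z-o[2])/d[2]
def proj(n,P,c=None):
    c=c or calibration(n)
    return cv2.projectPoints(np.float64(P).reshape(-1,1,3),c["rvec"],c["tvec"],c["camera_matrix"],None)[0][:,0]
E
python3 - <<'E'
import cv2,numpy as np
from h import *
t=cv2.imread("pics/top0.png")
a=cv2.resize(t[220:285,150:225],None,fx=5,fy=5,interpolation=cv2.INTER_CUBIC)
b=cv2.resize(t[130:190,250:375],None,fx=5,fy=5,interpolation=cv2.INTER_CUBIC)
o=np.zeros((a.shape[0]+b.shape[0],625,3),np.uint8);o[:325,:375]=a;o[325:,:625]=b
o=cv2.resize(o,None,fx=.96,fy=.96)
cv2.imwrite("pics/crop1.png",o);print(o.shape)
for n,u,v in(("top",187,250),("top",308,170)):print(ray(n,u,v,.026))
E
```

```text
(600, 600, 3)
[0.44103937 0.32786204 0.026     ]
[0.64108753 0.03284475 0.026     ]
```

View pics/crop1.png

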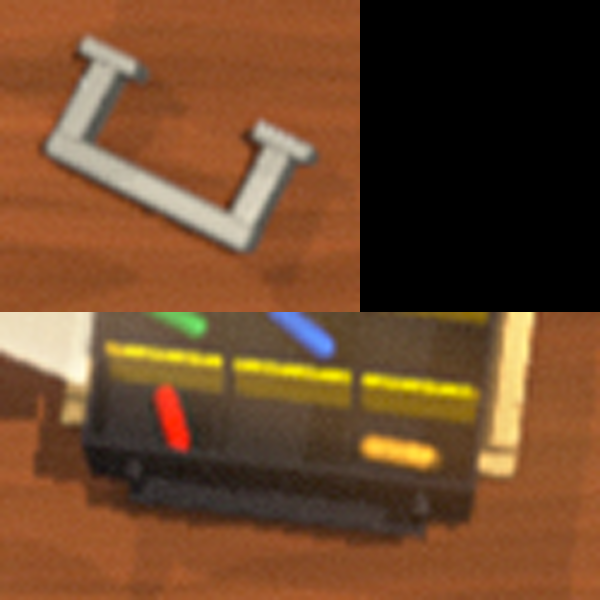

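The crop confirms the grey handle: foot back corners (85,36) and (318,152), bar outer edge (45,148)-(245,248). The box ledge's outer edge runs (130,500)-(425,537) and the rim's near edge is about (90,465)-(472,515). I'll compute rough poses and then look closer with the wrist camera.

```bash
python3 - <<'E'
from h import *
f=lambda x,y:(150+x/4.8,220+y/4.8)
g=lambda x,y:(250+x/4.8,130+(y-312)/4.8)
L=ray("top",*f(85,36),.028);R=ray("top",*f(318,152),.028)
A=ray("top",*f(45,148),.026);B=ray("top",*f(245,248),.026)
print("feet",L,R,np.linalg.norm(L-R),"bar",A,B,np.linalg.norm(A-B))
d=L-R;yaw=np.arctan2(d[1],d[0])-np.pi/2;mid=(L+R)/2
print("handle",mid,yaw,"depth",np.linalg.norm(mid-(A+B)/2))
l=ray("top",*g(130,500),.026);r=ray("top",*g(425,537),.026);d=l-r
print("ledge",l,r,np.linalg.norm(d),np.arctan2(d[1],d[0])-np.pi/2)
c=calibration("wrist");print(c); Rw=cv2.Rodrigues(c["rvec"])[0];print(-Rw.T@c["tvec"])
E
```

```text
feet [0.49651222 0.37664658 0.028     ] [0.43651254 0.25592229 0.028     ] 0.13481214399018326 bar [0.43914875 0.39534371 0.026     ] [0.38800203 0.29197321 0.026     ] 0.11533190279134026
handle [0.46651238 0.31628444 0.028     ] -0.46124285342446947 depth 0.0596293703484205
ledge [0.64354214 0.10982572 0.026     ] [ 0.623179   -0.04293815  0.026     ] 0.15411507346600842 -0.1325169695238908
{'camera_matrix': array([[396.04340963,   0.        , 322.89143181],
       [  0.        , 396.04340963, 239.5005916 ],
       [  0.        ,   0.        ,   1.        ]]), 'rvec': array([-2.37955996, -1.62515756, -0.24479311]), 'tvec': array([-0.67403093, -0.03776133,  0.37878843])}
[0.17445821 0.65618232 0.37177061]
```

Call:
move_arm(
  series=[8.5,-4.4,-3.4,0,0,0,0,8.5,-4.4,-3.4,0,0,0,0,8.5,-4.4,-3.4,0,0,0,0,8.5,-4.4,-3.4,0,0,0,0,8.5,-4.4,-3.4,0,0,0,0],
)

```text
time: 0.72
tool_pos: [0.3889, 0.3887, 0.2187]
tcp_rot: [-0.58, -3.087, 0.001]
wrist_force: [-0.3, 0.3, 0.2]
width: 0.997
grip_force: 0.0
```

Call:
move_arm(
  series=[8.5,-4.4,-3.4,0,0,0,0,8.5,0,0,0,0,0,10.5,8.5,0,0,0,0,0,10.5,8.5,0,0,0,0,0,10.5,8.5,0,0,0,0,0,10.5],
)

```text
time: 1.35
tool_pos: [0.4168, 0.3425, 0.2186]
tcp_rot: [-1.657, -2.669, 0.002]
wrist_force: [0.1, 0.2, -0.7]
width: 0.994
grip_force: 0.0
```

Call:
move_arm(
  series=[4,0,0,0,0,0,10.5,4,0,0,0,0,0,10.5,4,0,0,0,0,0,10.5,4,0,0,0,0,0,10.5,4,0,0,0,0,0,10.5],
)

```text
time: 1.98
tool_pos: [0.4167, 0.3426, 0.2186]
tcp_rot: [2.666, 1.661, -0.002]
wrist_force: [0.2, -0.4, 0.3]
width: 0.469
grip_force: 0.0
```

Call:
move_arm(
  series=[4,0,0,0,0,0,0,4,0,0,0,0,0,0],
)

```text
time: 2.22
tool_pos: [0.4169, 0.3428, 0.2189]
tcp_rot: [2.659, 1.673, -0.001]
wrist_force: [0.3, 0.4, 0.2]
width: 0.472
grip_force: 0.0
```

```bash
cat >> h.py <<'E'
from scipy.spatial.transform import Rotation as Ro
def plan(p,yaw,s=None):
    "remaining shift (cm) along tool axes and turn (deg) to TCP p, pointing down, tool y at yaw"
    s=s or read_state();R=Ro.from_rotvec(s["tcp_rot"])
    y=np.array([np.cos(yaw),np.sin(yaw),0]);z=np.array([0,0,-1.])
    T=Ro.from_matrix(np.c_[np.cross(y,z),y,z])
    print("t",s["time"],"tcp",s["tool_pos"].round(4),"yaw",np.arctan2(*R.as_matrix()[1::-1,1]).round(4),"F",s["wrist_force"].round(2),"grip",s["grip_force"],"w",s["width"],
     "\nshift cm",(R.inv().apply(p-s["tool_pos"])*100).round(2),"turn deg",np.degrees((R.inv()*T).as_rotvec()).round(2))
E
python3 - <<'E'
from h import *
plan(np.array([.417,.341,.2]),-.461)
c=calibration("wrist");im=read_camera("wrist")
cv2.imwrite("pics/w1.png",im[:,:,::-1]);np.save("w1.npy",c,allow_pickle=True)
print(proj("x",[[.467,.316,.028],[.417,.341,.026]],c))
E
```

```text
t 2.225 tcp [0.4169 0.3428 0.2189] yaw -0.4474 F [0.3  0.41 0.16] grip 0.0 w 0.4722964978738812 
shift cm [-0.15  0.09  1.89] turn deg [-0.01  0.03  0.78]
[[386.81206081 208.5880489 ]
 [323.98870966 207.13616055]]
```

View pics/w1.png

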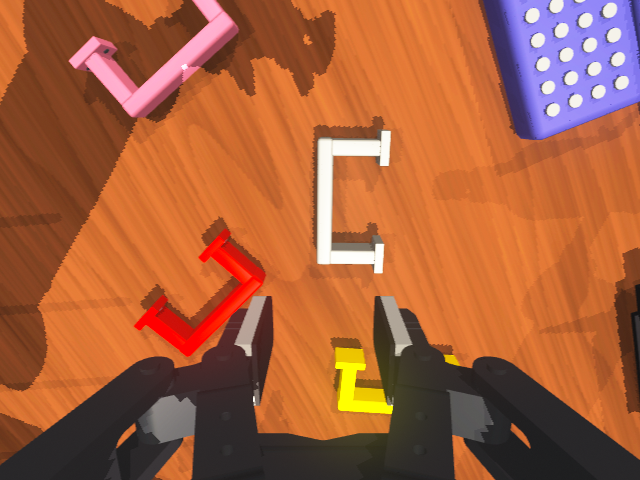

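Wrist view: the handle (lit white) has foot back corners at about (390,131) and (383,272), bar top outer corners at (317,139) and (318,263). I'll fit the pose by least squares.

```bash
python3 - <<'E'
from h import *
from scipy.optimize import least_squares as ls
c=np.load("w1.npy",allow_pickle=True).item();ct=calibration("top")
M=np.array([[0,.065,.028],[0,-.065,.028],[-.062,.058,.026],[-.062,-.058,.026]])
W=np.array([[390,131],[383,272],[317,139],[318,263.]])
T=np.array([[85,36],[318,152],[45,148],[245,248.]])/4.8+[150,220]
def P(q):
    a=Ro.from_euler("z",q[2]).apply(M);return a+[q[0],q[1],0]
for nm,w in(("wrist",(1,0)),("top",(0,1)),("both",(1,1))):
    f=lambda q:np.r_[w[0]*(proj("",P(q),c)-W).ravel(),w[1]*(proj("",P(q),ct)-T).ravel()]
    r=ls(f,[.466,.316,-.46]);print(nm,r.x,f(r.x).round(1))
im=cv2.imread("pics/w1.png")[115:290,290:420]
im=cv2.resize(im,None,fx=4.4,fy=3.4*1.0,interpolation=cv2.INTER_CUBIC);cv2.imwrite("pics/w1c.png",im)
E
```

```text
wrist [ 0.46817144  0.3187816  -0.44933946] [ 0.6 -1.7  0.4  1.3 -0.2 -1.3 -0.8  2.5 -0.   0.  -0.  -0.  -0.   0.
 -0.   0. ]
top [ 0.46778097  0.31610917 -0.46311629] [ 0.   0.   0.   0.   0.   0.  -0.   0.   1.  -0.1 -0.8 -0.9 -0.2  0.4
  0.   0.7]
both [ 0.46812989  0.31846797 -0.45090217] [ 0.8 -1.3  0.4  1.6 -0.  -1.1 -0.8  2.7 -0.1  0.  -1.6 -1.3 -1.   0.6
 -0.6  0.4]
```

View pics/w1c.png

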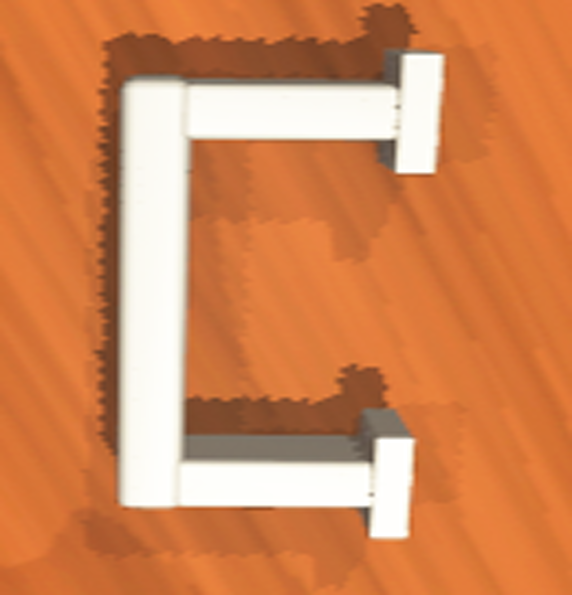

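```bash
python3 - <<'E'
from h import *
from scipy.optimize import least_squares as ls
c=np.load("w1.npy",allow_pickle=True).item()
M=np.array([[0,.065,.028],[0,.035,.028],[0,-.035,.028],[0,-.065,.028],[-.062,.058,.026],[-.062,-.058,.026]])
W=np.array([[444,54],[438,174],[414,438],[409,538],[121,82],[119,506.]])/[4.4,3.4]+[290,115]
P=lambda q:Ro.from_euler("z",q[2]).apply(M)+[q[0],q[1],0]
f=lambda q:(proj("",P(q),c)-W).ravel()
r=ls(f,[.466,.316,-.46]);print(r.x,f(r.x).round(1))
x=r.x;b=np.array([x[0]-.055*np.cos(x[2]),x[1]-.055*np.sin(x[2]),.011]);print(b)
plan(b,x[2])
E
```

```text
[ 0.46791004  0.31812046 -0.45809868] [ 0.4 -0.7 -0.4  0.1  0.5 -0.3 -0.1  0.8 -0.1 -1.2 -0.3  1.8]
[0.41858081 0.34244386 0.011     ]
t 2.275 tcp [0.4169 0.3428 0.219 ] yaw -0.4479 F [ 0.2  -0.57 -0.39] grip 0.0 w 0.4665337096303294 
shift cm [ 0.05  0.17 20.8 ] turn deg [-0.01  0.02  0.58]
```

Call:
move_arm(
  series=[4,0.05,0.15,4.5,0,0,0.6,4,0,0,4.5,0,0,0,4,0,0,4.5,0,0,0,4,0,0,4.5,0,0,0,4,0,0,1.8,0,0,0],
  grip_force=60,
)

```text
time: 2.9
tool_pos: [0.4166, 0.3412, 0.0183]
tcp_rot: [2.669, 1.657, -0.008]
wrist_force: [0.5, -0.2, -0.5]
width: 0.467
grip_force: 0.0
```

Call:
move_arm(
  series=[4,0,0,0.9,0,0,0,4,0,0,0,0,0,0],
)

```text
time: 3.15
tool_pos: [0.4193, 0.3432, 0.0129]
tcp_rot: [-2.67, -1.656, -0.002]
wrist_force: [-0.3, -0.5, 0.3]
width: 0.471
grip_force: 0.0
```

```bash
python3 - <<'E'
from h import *
plan(np.array([.4186,.3424,.011]),-.458)
cv2.imwrite("pics/w2.png",read_camera("wrist")[:,:,::-1])
E
```

```text
t 3.15 tcp [0.4193 0.3432 0.0129] yaw -0.4605 F [-0.32 -0.49  0.26] grip 0.0 w 0.47129265033081996 
shift cm [-0.1  -0.03  0.19] turn deg [ 0.03 -0.06 -0.14]
```

View pics/w2.png

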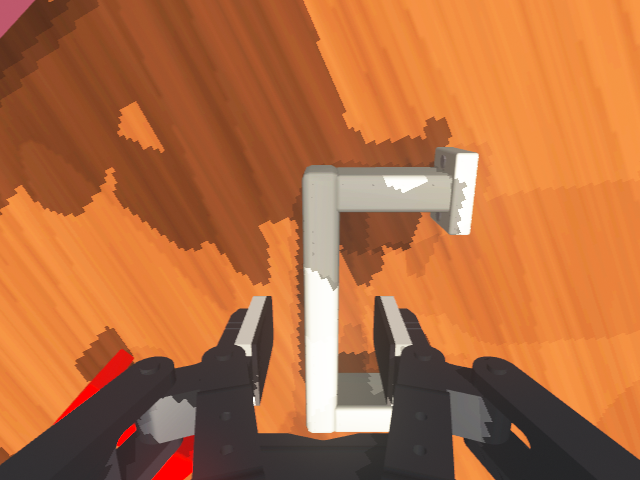

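Bar (x≈320) sits centred between the fingers (262–385), with legs at v≈190 and 415. Closing the fingers.

Call:
move_arm(
  series=[4,-0.1,0,0.15,0,0,0,0.5,0,0,0,0,0,0,0.5,0,0,0,0,0,0,0.5,0,0,0,0,0,0,0.5,0,0,0,0,0,0],
  grip_force=60,
)

```text
time: 3.82
tool_pos: [0.4187, 0.3421, 0.0117]
tcp_rot: [2.67, 1.656, 0.002]
wrist_force: [-1.0, -1.0, 5.5]
width: 0.124
grip_force: 58.7
```

Call:
move_arm(
  series=[0.5,0,0,0,0,0,0,0.5,0,0,0,0,0,0,0.5,0,0,0,0,0,0],
)

```text
time: 4.2
tool_pos: [0.4187, 0.3421, 0.0117]
tcp_rot: [-2.67, -1.656, -0.002]
wrist_force: [-0.8, -0.9, 6.4]
width: 0.124
grip_force: 58.7
```

```bash
python3 - <<'E'
from h import *
plan(np.array([.4186,.3424,.011]),-.458)
E
```

```text
t 4.2 tcp [0.4187 0.3421 0.0117] yaw -0.4607 F [-0.76 -0.85  6.43] grip 58.74719023704529 w 0.12376581987684031 
shift cm [ 0.02 -0.02  0.07] turn deg [ 0.03 -0.05 -0.16]
```

Call:
move_arm(
  series=[0.5,0,0,-1.5,0,0,0,0.5,0,0,-2,0,0,0,0.5,0,0,-3,0,0,0,0.5,0,0,-3,0,0,0,0.5,0,0,0,0,0,0],
)

```text
time: 4.82
tool_pos: [0.4203, 0.3434, 0.1089]
tcp_rot: [-2.669, -1.655, -0.01]
wrist_force: [0.3, 0.0, -1.5]
width: 0.122
grip_force: 58.6
```

```bash
python3 - <<'E'
from h import *
plan(np.array([.52,.08,.11]),-.1325)
w=read_camera("wrist");c=calibration("wrist");np.save("w3.npy",c,allow_pickle=True)
cv2.imwrite("pics/w3.png",w[:,:,::-1])
E
```

```text
t 4.825 tcp [0.4203 0.3434 0.1089] yaw -0.4608 F [ 0.26  0.04 -1.47] grip 58.6477429792285 w 0.1223914421478138 
shift cm [-19.16  20.65  -0.16] turn deg [  0.22  -0.31 -18.81]
```

View pics/w3.png

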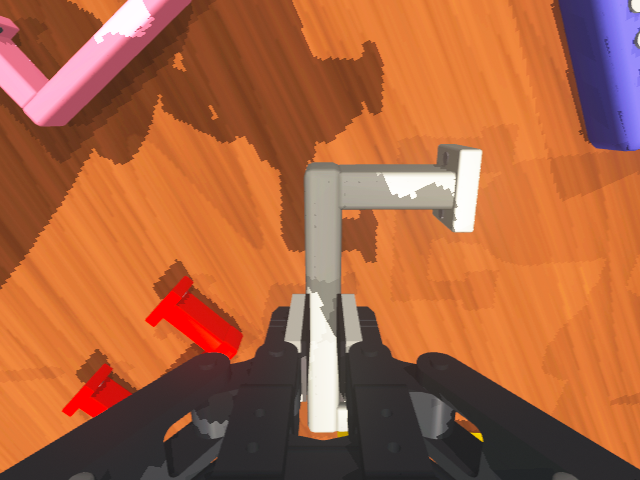

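Handle is held square and lifted clear, with the bar at u≈322 and its foot back at u≈478. Next I move to a standoff in front of the box and look at the seat.

```bash
python3 - <<'E'
from h import *
plan(np.array([.51,-.012,.12]),-.1325)
E
```

```text
t 4.875 tcp [0.419  0.3424 0.1069] yaw -0.4608 F [-0.57 -0.64 -2.26] grip 58.63898106850684 w 0.12558403137027233 
shift cm [-27.69  23.91  -1.35] turn deg [  0.1   -0.14 -18.81]
```

Call:
move_arm(
  series=[0.5,-3.4,3,-0.3,0,0,0,0.5,-3.4,3,-0.3,0,0,0,0.5,-3.4,3,-0.3,0,0,0,0.5,-3.4,3,-0.3,0,0,0,0.5,-3.4,3,-0.2,0,0,0],
)

```text
time: 5.5
tool_pos: [0.4757, 0.1211, 0.1178]
tcp_rot: [-2.669, -1.655, 0.005]
wrist_force: [0.8, 0.0, -2.3]
width: 0.123
grip_force: 58.7
```

Call:
move_arm(
  series=[0.5,-3.5,3,0,0,0,0,0.5,-3.5,3,0,0,0,0,0.5,-3.5,3,0,0,0,0,0.5,0,0,0,0,0,-9.4,0.5,0,0,0,0,0,-9.4],
)

```text
time: 6.12
tool_pos: [0.5093, -0.0121, 0.1174]
tcp_rot: [-2.358, -2.071, 0.004]
wrist_force: [-0.1, 0.3, -1.3]
width: 0.123
grip_force: 58.8
```

Call:
move_arm(
  series=[0.5,0,0,0,0,0,0,0.5,0,0,0,0,0,0],
)

```text
time: 6.38
tool_pos: [0.51, -0.011, 0.1185]
tcp_rot: [-2.365, -2.065, 0.002]
wrist_force: [-0.2, 0.6, -1.9]
width: 0.125
grip_force: 58.8
```

```bash
python3 - <<'E'
from h import *
plan(np.array([.51,-.012,.12]),-.1325)
c=calibration("wrist");w=read_camera("wrist");np.save("w4.npy",c,allow_pickle=True)
cv2.imwrite("pics/w4.png",w[:,:,::-1])
E
```

```text
t 6.375 tcp [ 0.51   -0.011   0.1185] yaw -0.1351 F [-0.24  0.62 -1.86] grip 58.77285864204168 w 0.12538835863919975 
shift cm [-0.09  0.01 -0.15] turn deg [-0.12  0.01 -0.15]
```

View pics/w4.png

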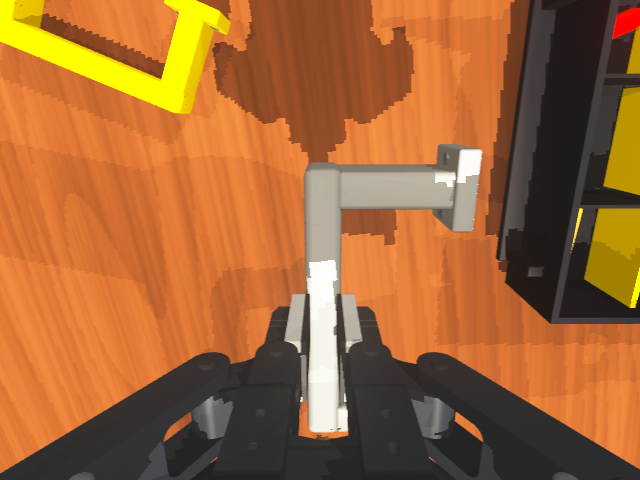

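The near wall is at right: ledge outer edge (530,0)-(497,258), box rim corner about (553,322). Enlarging it, brightened.

```bash
python3 - <<'E'
import cv2,numpy as np
w=cv2.imread("pics/w4.png");t=cv2.imread("pics/top0.png")
g=lambda i:(255*(i/255.)**.5).astype(np.uint8)
a=cv2.resize(g(w[0:330,480:640]),None,fx=1.8,fy=1.8,interpolation=cv2.INTER_CUBIC)
b=cv2.resize(g(w[230:330,490:575]),None,fx=5.5,fy=5.5,interpolation=cv2.INTER_CUBIC)
o=np.zeros((600,800,3),np.uint8);o[:594,:288]=a;o[:550,300:300+b.shape[1]]=b
cv2.imwrite("pics/w4c.png",o)
E
```

```text
(no output)
```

View pics/w4c.png

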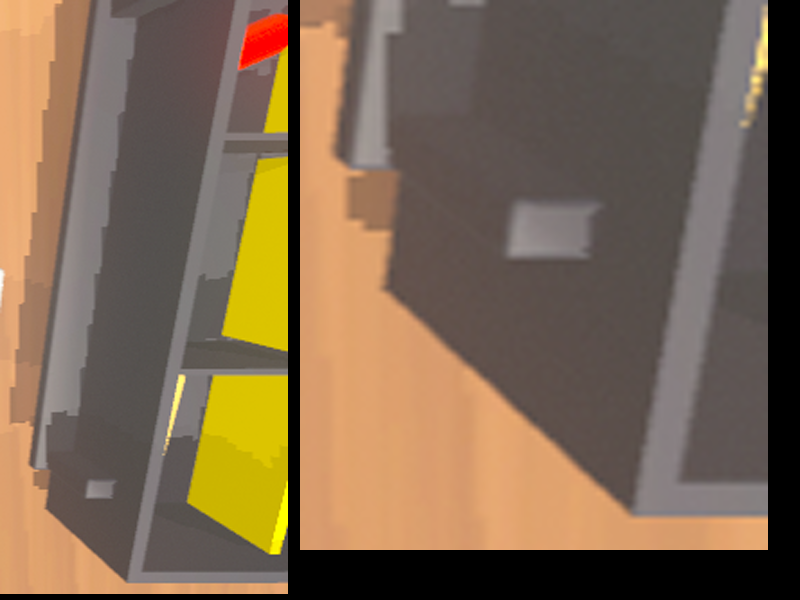

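```bash
cat > fit.py <<'E'
from h import *
from scipy.optimize import least_squares as ls
c=np.load("w4.npy",allow_pickle=True).item();ct=calibration("top")
b=lambda x,y:(490+(x-300)/5.5,230+y/5.5)
D=[((0,-.1,.07),b(633,515)),((-.014,-.078,.026),b(350,165)),((-.01,-.07,.056),b(515,203)),((-.01,-.078,.056),b(508,257)),((0,-.07,.056),b(603,203)),((0,-.078,.056),b(590,257)),((-.01,.07,.056),(480+111/1.8,15/1.8))]
M=np.array([d[0] for d in D]);W=np.array([d[1] for d in D])
P=lambda q,M:Ro.from_euler("z",q[2]).apply(M)+[q[0],q[1],0]
f=lambda q:(proj("",P(q,M),c)-W).ravel()
for loss in("linear","soft_l1"):
    r=ls(f,[.647,.031,-.1325],loss=loss);print(r.x,f(r.x).round(1).tolist())
MT=np.array([(-.014,.078,.026),(-.014,-.078,.026)])
print("top",((proj("",P(r.x,MT),ct)-[250,130])*4.8+[0,312]).round(0).tolist())
# sanity: where the seen handle foot back corner projects for the held handle
E
python3 fit.py
```

```text
[ 0.63919034  0.03334437 -0.03054202] [3.9, 1.1, -0.7, 4.0, -1.8, 2.0, -1.2, 4.7, -0.5, 0.3, 1.0, 3.1, -0.7, -9.8]
[ 0.63946615  0.03439572 -0.03164724] [4.3, -0.5, -0.4, 2.5, -1.5, 0.2, -0.9, 3.0, -0.1, -1.4, 1.4, 1.4, 0.1, -12.4]
top [[124.0, 529.0], [425.0, 537.0]]
```

```bash
python3 - <<'E'
from h import *
c=np.load("w4.npy",allow_pickle=True).item()
for nm,z,p,q in(("rim",.07,(480+248/1.8,0),(552,323.3)),("rimmid",.07,(480+248/1.8,0),(480+183/1.8,300/1.8)),("ledge",.026,(480+97/1.8,0),(499.1,260)),("handleback",.0,(0,0),(1,1))):
    a=ray("",*p,z,c);b=ray("",*q,z,c);d=a-b;print(nm,a,b,np.linalg.norm(d),np.arctan2(d[1],d[0])-np.pi/2)
R=cv2.Rodrigues(c["rvec"])[0];print(-R.T@c["tvec"],R)
E
```

```text
rim [0.65836879 0.09578981 0.07      ] [ 0.63471847 -0.06545694  0.07      ] 0.1629719372694756 -0.14563323083636748
rimmid [0.65836879 0.09578981 0.07      ] [0.64649488 0.02248854 0.07      ] 0.07425675625557572 -0.16059286052297472
ledge [0.64286627 0.10889737 0.026     ] [ 0.62328684 -0.04139248  0.026     ] 0.15155986545248568 -0.1295482116748643
handleback [0.33501584 0.15768044 0.        ] [0.33541735 0.1570848  0.        ] 0.0007183230002533071 0.593122453916024
[0.52067832 0.06423104 0.2723169 ] [[ 0.99076539 -0.1355692  -0.00222185]
 [-0.12879725 -0.9461427   0.29702739]
 [-0.04236995 -0.29399828 -0.95486638]]
```

```bash
cat >> fit.py <<'E'
print("---")
M=M[:-1];W=W[:-1]
Lp=[(.07,0,480+248/1.8,0),(.026,-.014,480+97/1.8,0)]
def f(q):
    e=(proj("",P(q,M),c)-W).ravel()
    l=[ (Ro.from_euler("z",-q[2]).apply(ray("",u,v,z,c)-[q[0],q[1],0])[0]-x)*1500 for z,x,u,v in Lp]
    return np.r_[e,l]
r=ls(f,[.647,.031,-.1325],loss="soft_l1");print(r.x,f(r.x).round(1).tolist())
print("top",((proj("",P(r.x,MT),ct)-[250,130])*4.8+[0,312]).round(0).tolist())
E
python3 fit.py
```

```text
[ 0.63919034  0.03334437 -0.03054202] [3.9, 1.1, -0.7, 4.0, -1.8, 2.0, -1.2, 4.7, -0.5, 0.3, 1.0, 3.1, -0.7, -9.8]
[ 0.63946615  0.03439572 -0.03164724] [4.3, -0.5, -0.4, 2.5, -1.5, 0.2, -0.9, 3.0, -0.1, -1.4, 1.4, 1.4, 0.1, -12.4]
top [[124.0, 529.0], [425.0, 537.0]]
---
[ 0.64761639  0.03366996 -0.13880295] [-0.2, -0.3, -0.5, 0.4, -0.1, -1.5, -1.0, 1.4, 1.1, -1.4, 1.1, 1.5, 3.1, -1.7]
top [[124.0, 498.0], [422.0, 537.0]]
```

```bash
cat > go.py <<'E'
from h import *
import sys
gap,dz=map(float,sys.argv[1:3]);y=-.136;u=np.array([np.cos(y),np.sin(y),0])
plan(np.array([.6476,.0328,.0377+dz])-(.0547+gap)*u,y)
E
python3 go.py .045 .004
```

```text
t 6.425 tcp [ 0.5102 -0.011   0.1188] yaw -0.1344 F [-0.61 -0.43 -1.31] grip 58.77319224178791 w 0.1214206858873878 
shift cm [6.2  3.07 7.71] turn deg [-0.08  0.01  0.09]
```

Call:
move_arm(
  series=[0.5,3.1,1.5,0,0,0,0,0.5,3.1,1.5,0,0,0,0.1,0.5,0,0,3.9,0,0,0,0.5,0,0,3.8,0,0,0,0.5,0,0,0,0,0,0],
)

```text
time: 7.05
tool_pos: [0.5449, 0.0465, 0.0391]
tcp_rot: [-2.362, -2.063, 0.01]
wrist_force: [-0.8, 0.8, -1.2]
width: 0.125
grip_force: 58.9
```

Call:
move_arm(
  series=[0.5,0,0,0,0,0,0,0.5,0,0,0,0,0,0],
)

```text
time: 7.3
tool_pos: [0.5507, 0.0463, 0.0449]
tcp_rot: [2.364, 2.065, 0.005]
wrist_force: [-0.0, 0.2, -1.7]
width: 0.124
grip_force: 58.9
```

```bash
python3 go.py .003 .003; python3 - <<'E'
from h import *
cv2.imwrite("pics/w5.png",read_camera("wrist")[:,:,::-1])
E
```

```text
t 7.3 tcp [0.5507 0.0463 0.0449] yaw -0.1349 F [-0.05  0.2  -1.74] grip 58.88028153218329 w 0.12385639334972783 
shift cm [-0.03  4.01  0.43] turn deg [ 0.22 -0.04  0.07]
```

View pics/w5.png

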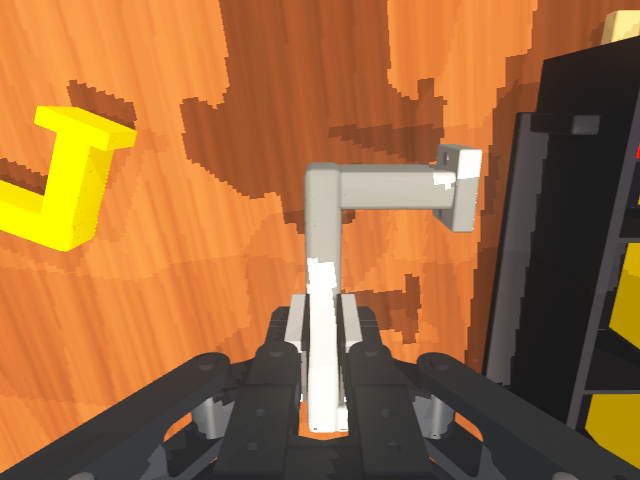

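Fingers, handle and box are visible. The +y rib top spans (573–600, 115–134), ledge outer corner (519,113). I'll check these against the seat fit numerically.

```bash
python3 - <<'E'
from h import *
P=lambda q,M:Ro.from_euler("z",q[2]).apply(M)+[q[0],q[1],0]
M=np.array([(-.01,.07,.056),(-.01,.078,.056),(0,.07,.056),(-.014,.078,.026),(0,.1,.07)])
c=calibration("wrist")
print(proj("",P([.6476,.0328,-.136],M),c).round(1).tolist())
# held handle +y foot: back corners seen (482,150),(474,231)
s=read_state();R=Ro.from_rotvec(s["tcp_rot"])
z=s["tool_pos"][2]-.0117
for p in((482,150),(474,231)):print((R.inv().apply(ray("",*p,z+.028,c)-s["tool_pos"])*1000).round(1))
E
```

```text
[[574.6, 135.0], [579.0, 110.9], [603.2, 135.0], [524.6, 111.9], [657.1, 31.4]]
[ 65.   54.2 -16.1]
[ 36.4  54.7 -16.1]
```

Call:
move_arm(
  series=[0.5,0,1.1,0.1,0,0,0.1,0.5,0,1.1,0.1,0,0,0,0.5,0,1.0,0,0,0,0,0.5,0,0,0,0,0,0,0.5,0,0,0,0,0,0],
)

```text
time: 7.98
tool_pos: [0.5802, 0.0419, 0.0403]
tcp_rot: [-2.367, -2.065, 0.001]
wrist_force: [-0.6, -0.1, -1.0]
width: 0.125
grip_force: 58.9
```

```bash
python3 go.py .003 .000
```

```text
t 7.975 tcp [0.5802 0.0419 0.0403] yaw -0.1363 F [-0.65 -0.06 -1.  ] grip 58.881383864209056 w 0.12527320883041218 
shift cm [0.01 1.03 0.26] turn deg [-0.05  0.01 -0.02]
```

Call:
move_arm(
  series=[0.5,0,0.4,0,0,0,0,0.5,0,0.4,0,0,0,0,0.5,0,0.1,0,0,0,0,0.5,0,0,0,0,0,0,0.5,0,0,0,0,0,0],
)

```text
time: 8.6
tool_pos: [0.5893, 0.0407, 0.0406]
tcp_rot: [-2.367, -2.065, 0.0]
wrist_force: [-0.5, 0.5, -0.6]
width: 0.123
grip_force: 58.9
```

Call:
move_arm(
  series=[0.5,0,0,0.1,0,0,0,0.5,0,0,0,0,0,0,0.5,0,0,0,0,0,0],
)

```text
time: 8.98
tool_pos: [0.5894, 0.0407, 0.0396]
tcp_rot: [-2.367, -2.065, 0.0]
wrist_force: [0.4, 0.1, -0.9]
width: 0.124
grip_force: 58.9
```

Call:
move_arm(
  series=[0.5,0,0,0.1,0,0,0,0.5,0,0,0,0,0,0,0.5,0,0,0,0,0,0],
)

```text
time: 9.35
tool_pos: [0.5894, 0.0407, 0.0386]
tcp_rot: [-2.367, -2.065, 0.0]
wrist_force: [0.1, 0.5, -1.0]
width: 0.124
grip_force: 58.9
```

Call:
move_arm(
  series=[0.5,0,0,0.05,0,0,0,0.5,0,0,0,0,0,0,0.5,0,0,0,0,0,0],
)

```text
time: 9.72
tool_pos: [0.5894, 0.0407, 0.0382]
tcp_rot: [-2.367, -2.065, 0.0]
wrist_force: [0.4, -0.5, -0.9]
width: 0.123
grip_force: 58.9
```

Still no ledge contact. I'll lower a little further and watch Fz.

Call:
move_arm(
  series=[0.5,0,0,0.05,0,0,0,0.5,0,0,0,0,0,0,0.5,0,0,0,0,0,0],
)

```text
time: 10.1
tool_pos: [0.5895, 0.0407, 0.0378]
tcp_rot: [2.367, 2.065, 0.0]
wrist_force: [-0.1, -0.7, -0.5]
width: 0.12
grip_force: 58.9
```

Call:
move_arm(
  series=[0.5,0,0,0.05,0,0,0,0.5,0,0,0,0,0,0,0.5,0,0,0,0,0,0],
)

```text
time: 10.48
tool_pos: [0.5895, 0.0407, 0.0373]
tcp_rot: [2.367, 2.065, 0.0]
wrist_force: [0.3, 0.5, 0.0]
width: 0.123
grip_force: 59.2
```

Call:
move_arm(
  series=[0.5,0,0,0.05,0,0,0,0.5,0,0,0,0,0,0,0.5,0,0,0,0,0,0],
)

```text
time: 10.85
tool_pos: [0.5896, 0.0407, 0.0368]
tcp_rot: [2.367, 2.065, 0.0]
wrist_force: [-0.1, 0.2, 0.2]
width: 0.126
grip_force: 59.4
```

Ledge contact is at TCP z≈0.0375, as predicted. Now creeping forward to the wall.

Call:
move_arm(
  series=[0.5,0,0.1,-0.03,0,0,0,0.5,0,0.1,0,0,0,0,0.5,0,0.1,0,0,0,0,0.5,0,0,0,0,0,0,0.5,0,0,0,0,0,0],
)

```text
time: 11.48
tool_pos: [0.5924, 0.0403, 0.0369]
tcp_rot: [-2.367, -2.065, 0.0]
wrist_force: [-1.1, -0.4, 1.5]
width: 0.125
grip_force: 59.4
```

Call:
move_arm(
  series=[0.5,0,0.1,0,0,0,0,0.5,0,0.1,0,0,0,0,0.5,0,0.1,0,0,0,0,0.5,0,0,0,0,0,0,0.5,0,0,0,0,0,0],
)

```text
time: 12.1
tool_pos: [0.5952, 0.0399, 0.0369]
tcp_rot: [-2.367, -2.065, 0.001]
wrist_force: [-2.8, 0.1, 3.0]
width: 0.119
grip_force: 59.6
```

```bash
python3 go.py 0 .000
```

```text
t 12.1 tcp [0.5952 0.0399 0.0369] yaw -0.1362 F [-2.76  0.06  2.96] grip 59.569712709635496 w 0.11895030127147267 
shift cm [ 0.01 -0.18 -0.08] turn deg [-0.03  0.01 -0.01]
```

Call:
move_arm(
  series=[0.5,0,0.1,-0.03,0,0,0,0.5,0,0.1,0,0,0,0,0.5,0,0.1,0,0,0,0,0.5,0,0,0,0,0,0,0.5,0,0,0,0,0,0],
)

```text
time: 12.72
tool_pos: [0.5977, 0.0394, 0.0371]
tcp_rot: [-2.367, -2.065, 0.002]
wrist_force: [-3.8, 0.0, 3.3]
width: 0.122
grip_force: 59.7
```

Call:
move_arm(
  series=[0.5,0,0.1,0,0,0,0,0.5,0,0.1,0,0,0,0,0.5,0,0.1,0,0,0,0,0.5,0,0,0,0,0,0,0.5,0,0,0,0,0,0],
)

```text
time: 13.35
tool_pos: [0.5997, 0.0391, 0.0369]
tcp_rot: [-2.366, -2.064, 0.004]
wrist_force: [-6.5, -0.1, 5.6]
width: 0.12
grip_force: 60.0
```

```bash
python3 go.py 0 .000
```

```text
t 13.35 tcp [0.5997 0.0391 0.0369] yaw -0.1362 F [-6.45 -0.06  5.6 ] grip 59.958543833345175 w 0.11968690916717659 
shift cm [ 0.02 -0.64 -0.08] turn deg [-0.2   0.02 -0.01]
```

Call:
move_arm(
  series=[0.5,0,0.1,-0.03,0,0,0,0.5,0,0.1,0,0,0,0,0.5,0,0.1,0,0,0,0,0.5,0,0.1,0,0,0,0,0.5,0,0,0,0,0,0],
)

```text
time: 13.98
tool_pos: [0.6024, 0.0388, 0.0369]
tcp_rot: [-2.364, -2.062, 0.007]
wrist_force: [-10.0, 1.6, 6.6]
width: 0.127
grip_force: 60.2
```

Call:
move_arm(
  series=[0.5,0,0,0,0,0,0,0.5,0,0,0,0,0,0,0.5,0,0,0,0,0,0,0.5,0,0,0,0,0,0],
)

```text
time: 14.48
tool_pos: [0.6024, 0.0388, 0.0369]
tcp_rot: [-2.364, -2.062, 0.007]
wrist_force: [-10.0, 1.1, 6.5]
width: 0.121
grip_force: 60.2
```

```bash
python3 go.py 0 .000;python3 - <<'E'
from h import *
c=calibration("wrist");im=read_camera("wrist");cv2.imwrite("pics/w6.png",im[:,:,::-1])
o=cv2.imread("pics/w5.png");
# foot drift in the hand: match the foot+leg patch of w5 in w6
r=cv2.matchTemplate(im[:,:,::-1].copy(),o[140:205,300:478],cv2.TM_CCOEFF_NORMED);print(cv2.minMaxLoc(r))
E
```

```text
t 14.475 tcp [0.6024 0.0388 0.0369] yaw -0.1362 F [-9.97  1.05  6.47] grip 60.18211741000414 w 0.12089372529686523 
shift cm [ 0.02 -0.91 -0.08] turn deg [-0.35  0.03 -0.01]
(-0.6751875877380371, 0.9223740100860596, (318, 176), (300, 140))
```

The push reads a steady 10.0 N, the contact point matches the wall position, and the handle hasn't shifted in the fingers. Handing in.

```bash
python3 -c "
from workcell import *
print(finish_job())"
```

```text
the job is handed in; nothing more can be done
None
```

I handed the job in with the grey handle, by my readings, seated on the near-end ledge between the ribs, still gripped at about 60 N and pressed against the wall with a steady 10 N; the hand-in gave no verdict, and I didn't view a picture of the final seating.

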